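# Run a row of breakers home against the rail's end stop

### The job

Three breakers stand side by side in the open metal rail. Without gripping or lifting them, push the row from its free end with the fingertips, all three together as one train, gently along the rail until the first breaker rests against the steel end stop and the others close up behind it. Then take the hand away, and leave the spare breaker and everything else on the bench where it is.

Things in the scene. Friction and masses are not known exactly. Their poses are not given: they have to be found in the camera images.
- rail: Fixed shallow grey metal channel, 340 long (own y), 91 wide (own x), open above and at the ends. Origin: centre of its underside on the bench; z up. Floor 6 mm above the bench; two side lips with inner faces at own x = +-37.5 mm, 8 thick, tops 18 mm above the bench. It lies roughly left-right across the bench.
- end_stop: Fixed dark steel block in one end of the rail (either): 73 across the rail (own x), 18 along it (own y), 36 high. Origin: centre of its underside, on the rail's floor 159 mm from the rail's middle. The row stops at its inner face, 9 mm from the origin; home, the breakers' origins lie 26, 60 and 94 mm from this origin.
- flat_plate: Fixed flat steel strip, 73 x 18 x 3 mm (screw heads to 6 mm), screwed to the rail's floor at the end without the stop. Origin: centre of its underside.
- breaker_a: Loose grey breaker, 34 wide (own x, along the rail), 72 deep (own y, across it), 50 high, toggle to 65; 0.08 to 0.17 kg. Its faces at own x = +-17 are flat and upright, 72 wide up to 25 mm, above that 45 wide. Origin: centre of its underside, on the rail's floor. At one end of the row, touching b.
- breaker_b: Loose grey breaker, 34 wide (own x, along the rail), 72 deep (own y, across it), 50 high, toggle to 65; 0.08 to 0.17 kg. Its faces at own x = +-17 are flat and upright, 72 wide up to 25 mm, above that 45 wide. Origin: centre of its underside, on the rail's floor. The middle one of the row, at the start within 25 mm of the rail's middle.
- breaker_c: Loose grey breaker, 34 wide (own x, along the rail), 72 deep (own y, across it), 50 high, toggle to 65; 0.08 to 0.17 kg. Its faces at own x = +-17 are flat and upright, 72 wide up to 25 mm, above that 45 wide. Origin: centre of its underside, on the rail's floor. At the other end of the row, touching b.
- spare_breaker: Spare breaker like the others (34 x 72 x 65 mm), loose on the bench beyond the rail; not part of the row. Origin: centre of its underside.
- relay_module: White relay module, 38 x 52 x 20 mm, loose on the bench beyond the rail. Origin: centre of its underside.
- connector_block: Grey multipole connector, 28 x 42 x 20 mm, loose on the bench on the robot's side of the rail. Origin: centre of its underside.
- terminal_strip: Cream terminal strip, 19 x 98 x 17 mm, loose in front of the big control box. Origin: centre of its underside.
- tape_black: Roll of black tape, 67 mm across, 19 high, loose to the right of the rail. Origin: centre of its underside.
Things that resemble listed ones, but are neither listed nor needed, are in the scene too. Leave any yellow look-alike of the breaker_c alone.

How it is judged (in metres and radians):
At the end, for the whole second after the job is handed in: The first breaker is within 4 mm of the end stop's face and the other two within about 4.5 and 5 mm of their closed-up places behind it, all three standing upright on the rail's floor between its lips and at rest (((horizontal distance between breaker_a and end_stop below 0.03 m and horizontal distance between breaker_b and end_stop below 0.0645 m and horizontal distance between breaker_c and end_stop below 0.099 m) or (horizontal distance between breaker_c and end_stop below 0.03 m and horizontal distance between breaker_b and end_stop below 0.0645 m and horizontal distance between breaker_a and end_stop below 0.099 m)) and linear speed of each of breaker_a, breaker_b, breaker_c below 0.01 m/s and angle between each of breaker_a, breaker_b, breaker_c's own z axis and vertical below 0.1 rad and z of each of breaker_a, breaker_b, breaker_c in the frame of rail below 0.011 m and x of breaker_a in the frame of rail between -0.004 and 0.004 m and x of breaker_b in the frame of rail between -0.004 and 0.004 m and x of breaker_c in the frame of rail between -0.004 and 0.004 m); the robot touches nothing.
It fails at once if a breaker of the row is lifted off the rail (more than 8 mm) or tipped (more than 0.35 rad) (z of any of breaker_a, breaker_b, breaker_c in the frame of rail above 0.014 m or angle between any of breaker_a, breaker_b, breaker_c's own z axis and vertical above 0.35 rad).
It fails at once if a breaker is taken between the fingers ((z of the grasp point in the frame of breaker_a below 0.045 m and x of the grasp point in the frame of breaker_a between -0.012 and 0.012 m and y of the grasp point in the frame of breaker_a between -0.03 and 0.03 m) or (z of the grasp point in the frame of breaker_b below 0.045 m and x of the grasp point in the frame of breaker_b between -0.012 and 0.012 m and y of the grasp point in the frame of breaker_b between -0.03 and 0.03 m) or (z of the grasp point in the frame of breaker_c below 0.045 m and x of the grasp point in the frame of breaker_c between -0.012 and 0.012 m and y of the grasp point in the frame of breaker_c between -0.03 and 0.03 m) or (z of the grasp point in the frame of spare_breaker below 0.045 m and x of the grasp point in the frame of spare_breaker between -0.012 and 0.012 m and y of the grasp point in the frame of spare_breaker between -0.03 and 0.03 m)).
It fails at once if the train comes apart (a gap of more than 8 mm between neighbours) (distance between any of breaker_a, breaker_c and breaker_b above 0.042 m).
It fails at once if the row is rammed into the end stop (more than 60 N) (contact force between any of breaker_a, breaker_c and end_stop above 60 N).
It fails at once if a bystander is moved more than 15 mm (distance of any of spare_breaker, relay_module, connector_block, terminal_strip, tape_black from where it was at the start of the episode above 0.015 m).
It also fails if it takes over 40 s, if anything falls off the work surface, if the arm or the gripper's body presses on something with over 40 N, if the wrist force passes 120 N, or if a joint passes its speed limit or range.

### The arm

A 6-joint arm with a two-finger parallel gripper is mounted at the origin on a cart in front of the work surface, level with it; the furniture and walls round the work are solid. World frame = base frame: x ahead of the robot, y to its left, z up, the work surface at z = 0. Lengths are in mm, angles in degrees, forces in N, time in s.
With the tool pointing down it reaches from about 375 to 900 mm from the base axis. Payload 3.1 kg.
Tool frame: the origin (TCP) lies on the mounting face of the last link; the fingertips stand 182 mm ahead of it and the grasp point (between the pads) lies 164 mm ahead of it; z points along the fingers, y is the line along which they close (so a half turn about z gives the same grasp; the last joint's range is limited). The gripper opens to 87 mm and grips with 3 to 60 N. Pads are 19 mm wide; open, the fingers measure 117 mm over their backs; the gripper's body (75 mm by 190 mm) begins 51 mm behind the grasp point.
Start: joints at [-86.488, 30.224, 82.088, -0, 67.689, -10.227], TCP at [148.468, -607.088, 404.748] pointing down, gripper open.
Joint ranges: [-176.69, 176.69], [-43.24, 126.21], [12.49, 139.97], [-82, 262], [0, 151.66], [-163.58, 163.58]. Speed limits (degrees/s): [159.86, 159.86, 180, 180, 180, 180].

### API

Orientations are given as [roll, pitch, yaw] about the fixed x, y, z axes, in that order (R = Rz(yaw) Ry(pitch) Rx(roll)).
In Python, from bench import get_state, snapshot, get_calibration, job_done, spot_in, cut_out, spot_point gives the robot as it stands. The module is installed in compiled form; this text tells all that it offers.
- The arm moves only by the tool servo_tool, never from a script. Its argument "motion" is a list of rows, each an object of numbers: "dx", "dy", "dz": the shift along the tool's x, y, z in m; "wx", "wy", "wz": the turn, a rotation vector about the tool's x, y, z in rad; "hand": the finger opening in m, from 0 to 0.087. A call has 1 to 10 rows; each row shifts and turns the commanded pose from where the row before left it, along the tool's axes as they then stand; what a row does not reach is not made up. A row lasts 1/12 s, in which the tool goes at most 41.7 mm and 7.16 degrees, less where a joint would pass 70% of its speed; a pose out of reach is approached as far as the arm can. A call with a gripper value outside its range is refused whole. The fingers move at their own pace and stop on an object; "newtons" is the grip in N (left out, the last holds). Time passes only in rows, so rows that do not move let the fingers close. It gives the time, the measured TCP pose, the force, the opening and the grip force at its end, in the units of the state.
- get_state(): the state, without advancing time (a new reading comes with each control period).
- snapshot(name): name is "side" or "top"; returns the picture (384x512x3 uint8, red, green, blue); there is no depth.
- get_calibration(name): a dict with "fx", "fy", "cx", "cy" (pixels), "view" (4x4, takes a point from world to camera coordinates). Camera axes: x right, y up, looking along -z (the intrinsics and any distortion apply to the point x, -y, -z); pixel columns grow to the right and rows downward; lengths in mm; the calibration is good to about 2 mm. A picture is of the moment at which its call begins. get_calibration takes no time and is no camera call.
- job_done(): hands the job in; it is judged then, once.
Trained networks look in the newest picture that a camera, given by its name, has taken for a name from the list of things; names that differ only in an ending like _2 or _b are one class to them, and where a whole thing is asked for, a point or a joint stands for the part that bears it (a point fixed in the world has none). Each returns a list of dicts, best first, with "conf" (0 to 1); they miss things now and then, are a little off and sometimes report something else, mostly with a low value. They report only what shows in the picture. A call takes as long as a camera call. They do not tell look-alikes from the thing itself.
- spot_in(camera, thing): "pixel" ([column, row] in pixels, amid what is visible of it).
- cut_out(camera, thing): "pixels" (384x512 bool, what is visible of it) and "pixel" ([column, row] in pixels, amid what is visible of it).
- spot_point(camera, thing): "pixel" ([column, row] in pixels: a listed point, or the origin of a listed thing).
The state is a dict: "time_s": time; "q": joint angles; "joint_velocities": joint speeds; "tau": joint torques, N m; "position": TCP position; "ee_rot": TCP orientation; "ft_force": force on the tool from outside, world axes, zero at the start; "torque": the same for the moment, N m; "gripper_width": finger opening in mm; "grasp_force": force on a finger pad.
Only numpy, scipy, OpenCV 4.12 (cv2) and the standard library are available. Lean on these libraries where they do the work, as an engineer would, in place of code of your own. Each camera call takes 0.05 s, during which the arm holds its last target. There are 200 camera calls.

## Working session

There is one attempt and no reset: what is moved stays moved. The work goes in short steps, Python scripts to look and compute and a tool call to move; the robot and the scene stay as the last step left them, time stands still between calls to the robot, and variables do not carry over. Pictures are saved under pics/ and viewed, at most 10 in all, crops included, and the job is handed in when it is done.

Besides the shell and the picture viewer there is one more tool, called after "Emit:" by a JSON object that holds its "name" and its "arguments". servo_tool: Moves the arm, as the interface text tells. Its arguments: {"type":"object","properties":{"motion":{"type":"array"},"newtons":{"type":"number"}},"required":["motion"]}

```bash
mkdir -p pics; cat > h.py <<'E'
import numpy as np,cv2
from bench import *
def ray(cam,px):
    c=get_calibration(cam);V=np.array(c["view"])
    d=np.array([(px[0]-c["cx"])/c["fx"],-(px[1]-c["cy"])/c["fy"],-1.])
    R=V[:3,:3];return -R.T@V[:3,3],R.T@d
def at(cam,px,z):
    o,d=ray(cam,px);return o+d*(z-o[2])/d[2]
def proj(cam,p):
    c=get_calibration(cam);V=np.array(c["view"]);q=V[:3,:3]@np.array(p)+V[:3,3]
    return [c["cx"]+c["fx"]*q[0]/-q[2],c["cy"]-c["fy"]*q[1]/-q[2]]
E
python3 - <<'E'
from h import *
for c in("side","top"):
    im=snapshot(c);cv2.imwrite(f"pics/{c}0.png",im[...,::-1])
    k=get_calibration(c);print(c,{a:k[a] for a in k if a!="view"},ray(c,[k["cx"],k["cy"]]))
    for t,z in(("rail",0),("end_stop",6),("flat_plate",6),("breaker_a",6),("spare_breaker",0),("connector_block",0),("tape_black",0)):
        for r in spot_point(c,t)[:5]: print(t,round(r["conf"],2),np.round(r["pixel"]),at(c,r["pixel"],z).round())
s=get_state();print(s["position"],s["ee_rot"],s["ft_force"],s["time_s"])
E
```

```text
side {'fx': 366.41030771925205, 'fy': 366.41030771925205, 'cx': 247.33364968811802, 'cy': 189.3966032699458} (array([515.7488063 , 707.55085917, 596.866429  ]), array([-0.01562566, -0.85766952, -0.51396384]))
rail 0.96 [254. 202.] [ 479. -217.    0.]
end_stop 0.82 [235. 177.] [ 537. -362.    6.]
flat_plate 0.28 [256. 201.] [ 473. -210.    6.]
breaker_a 0.89 [254. 205.] [ 479. -191.    6.]
breaker_a 0.62 [249. 199.] [ 494. -223.    6.]
breaker_a 0.57 [246. 194.] [ 501. -250.    6.]
breaker_a 0.53 [254. 162.] [ 471. -468.    6.]
spare_breaker 0.53 [214. 196.] [ 602. -248.    0.]
connector_block 0.52 [287. 203.] [ 380. -208.    0.]
tape_black 0.56 [245. 147.] [ 501. -609.    0.]
top {'fx': 478.3721291550393, 'fy': 478.3721291550393, 'cx': 247.21498345356116, 'cy': 190.41192494337153} (array([ 236.0062203 , -231.3870199 , 1388.40084973]), array([ 0.19777628,  0.02254659, -0.97998785]))
rail 0.73 [256. 203.] [ 476. -224.    0.]
rail 0.42 [203. 218.] [437. -66.   0.]
end_stop 0.67 [305. 180.] [ 539. -372.    6.]
flat_plate 0.49 [206. 218.] [437. -77.   6.]
breaker_a 0.84 [269. 197.] [ 494. -264.    6.]
breaker_a 0.68 [343. 200.] [ 476. -479.    6.]
breaker_a 0.66 [262. 202.] [ 479. -240.    6.]
breaker_a 0.58 [249. 202.] [ 479. -204.    6.]
breaker_a 0.52 [133. 239.] [381. 136.   6.]
spare_breaker 0.55 [260. 156.] [ 621. -241.    0.]
connector_block 0.63 [252. 233.] [ 389. -211.    0.]
tape_black 0.91 [383. 195.] [ 489. -597.    0.]
[ 148.45480517 -607.09365737  404.7754169 ] [ 1.79998451e+02 -1.30855073e-03  1.37380643e+01] [-0.06583994 -0.38829658 -0.14155856] 0.8
```

View pics/top0.png

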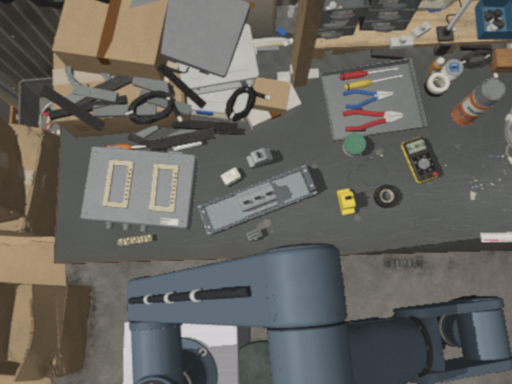

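View pics/side0.png

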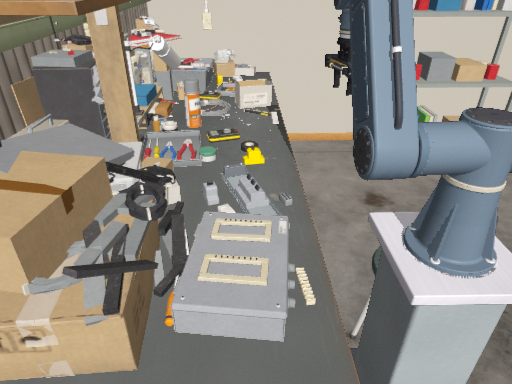

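The top view shows the rail from (203,218) to (315,180). The stop is at the right end, the row of breakers is around (260,198), and the yellow look-alike is at (346,201). Next I'll fit the rail and check the fit on zoomed crops.

```bash
cat > ov.py <<'E'
from h import *
import sys
def overlay(cam,im,M,u,s_b,out,box,f=6,extra=[]):
    n=np.array([-u[1],u[0]]);x0,y0,w,h=box
    I=cv2.resize(im[y0:y0+h,x0:x0+w,::-1],None,fx=f,fy=f,interpolation=cv2.INTER_CUBIC)
    P=lambda s,t,z:proj(cam,[*(M+s*u+t*n),z])
    def poly(pts,col):
        p=np.array([[(a-x0+.5)*f,(b-y0+.5)*f] for a,b in pts]);cv2.polylines(I,[p.round().astype(int)],True,col,1)
    R=lambda s0,s1,t,z:[P(s0,-t,z),P(s1,-t,z),P(s1,t,z),P(s0,t,z)]
    poly(R(-170,170,45.5,18),(0,255,0));poly(R(150,168,36.5,42),(0,0,255))
    for k in(-34,0,34): poly(R(s_b+k-17,s_b+k+17,22.5,56),(0,255,255))
    cv2.imwrite(out,I)
E
python3 - <<'E'
from ov import *
top=snapshot("top");r=cut_out("top","rail");print([(x["conf"],x["pixels"].sum()) for x in r])
m=r[0]["pixels"].astype(np.uint8)
for x in r[1:]:
    if x["pixels"].sum()>50 and x["conf"]>.4: m|=x["pixels"].astype(np.uint8)
ys,xs=np.nonzero(m)
pts=np.array([at("top",[a,b],14)[:2] for a,b in zip(xs,ys)],np.float32)
print(cv2.minAreaRect(pts))
# breakers' toggle/top: both cams
for c in("top","side"):
    im=snapshot(c)
    for x in cut_out(c,"breaker_a")[:6]: print(c,round(x["conf"],2),np.round(x["pixel"],1),x["pixels"].sum(),at(c,x["pixel"],45).round())
    u=np.array([.327,-.945]);u/=np.linalg.norm(u);M=np.array([484,-222.])
    overlay(c,im,M,u,8,f"pics/{c}1.png",(195,160,130,75) if c=="top" else (195,155,110,75))
E
```

```text
[(0.93, np.int64(2458))]
((485.1227111816406, -227.61349487304688), (96.041015625, 339.03485107421875), 19.40060806274414)
top 0.89 [248.7 203.1] 296 [ 470. -204.   45.]
top 0.61 [256.9 199.4] 298 [ 480. -227.   45.]
top 0.56 [345.8 198.4] 353 [ 474. -480.   45.]
side 0.56 [253.1 199. ] 427 [ 484. -161.   45.]
side 0.55 [241.2 179.7] 127 [ 517. -272.   45.]
side 0.43 [241.7 187.6] 227 [ 515. -224.   45.]
```

View pics/top1.png

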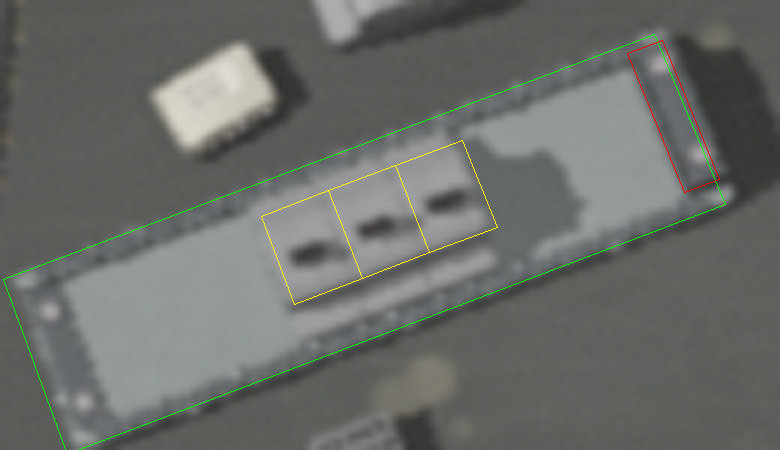

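View pics/side1.png

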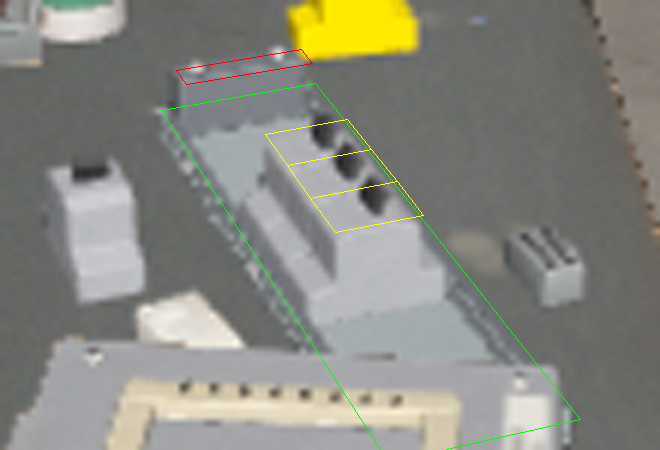

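The model matches both pictures to a few mm. The rail's middle is near (486,-225), the stop is at its far -y end near (538,-375), and the row's free face is about 46 mm on the near side of the middle. I'll carry the hand over the rail behind the free end, then turn the finger line across the rail.

Emit:
{"name": "servo_tool", "arguments": {"motion": [{"dx":0.0206,"dy":-0.0181,"hand":0.026},{"dx":0.0206,"dy":-0.0181},{"dx":0.0206,"dy":-0.0181},{"dx":0.0206,"dy":-0.0181},{"dx":0.0206,"dy":-0.0181},{"dx":0.0206,"dy":-0.0181},{"dx":0.0206,"dy":-0.0181},{"dx":0.0206,"dy":-0.0181},{"dx":0.0206,"dy":-0.0181},{"dx":0.0206,"dy":-0.0181}]}}

```text
schema error: expected keys dx, dy, dz, wx, wy, wz, hand
```

Emit:
{"name": "servo_tool", "arguments": {"motion": [{"dx":0.0206,"dy":-0.0181},{"dx":0.0206,"dy":-0.0181},{"dx":0.0206,"dy":-0.0181},{"dx":0.0206,"dy":-0.0181},{"dx":0.0206,"dy":-0.0181},{"dx":0.0206,"dy":-0.0181},{"dx":0.0206,"dy":-0.0181},{"dx":0.0206,"dy":-0.0181},{"dx":0.0206,"dy":-0.0181},{"dx":0.0206,"dy":-0.0181}]}}

```text
schema error: expected keys dx, dy, dz, wx, wy, wz, hand
```

Emit:
{"name": "servo_tool", "arguments": {"motion": [{"wz":-0.119},{"wz":-0.119},{"wz":-0.119},{"wz":-0.119},{"wz":-0.119},{"wz":-0.119},{"wz":-0.119},{"wz":-0.119},{"wz":-0.119},{"wz":-0.119}]}}

```text
schema error: expected keys dx, dy, dz, wx, wy, wz, hand
```

Emit:
{"name": "servo_tool", "arguments": {"motion": [{"wz":-0.119},{"wz":-0.119},{"wz":-0.119},{"wz":-0.119},{"dz":0.02},{"dz":0.02},{"dz":0.02},{"dz":0.02},{"dz":0}]}}

```text
schema error: expected keys dx, dy, dz, wx, wy, wz, hand
```

Emit:
{"name": "servo_tool", "arguments": {"motion": [{"dx":0.0294,"dy":-0.0258,"dz":0,"wx":0,"wy":0,"wz":0,"hand":0.026},{"dx":0.0294,"dy":-0.0258,"dz":0,"wx":0,"wy":0,"wz":0,"hand":0.026},{"dx":0.0294,"dy":-0.0258,"dz":0,"wx":0,"wy":0,"wz":0,"hand":0.026},{"dx":0.0294,"dy":-0.0258,"dz":0,"wx":0,"wy":0,"wz":0,"hand":0.026},{"dx":0.0294,"dy":-0.0258,"dz":0,"wx":0,"wy":0,"wz":0,"hand":0.026},{"dx":0.0294,"dy":-0.0258,"dz":0,"wx":0,"wy":0,"wz":0,"hand":0.026},{"dx":0.0294,"dy":-0.0258,"dz":0,"wx":0,"wy":0,"wz":0,"hand":0.026}]}}

```text
time_s: 1.68
position: [306.2, -381.2, 405.0]
ee_rot: [180.0, -0.0, 13.7]
ft_force: [0.3, -0.4, -0.1]
gripper_width: 48.0
grasp_force: 0.0
```

Emit:
{"name": "servo_tool", "arguments": {"motion": [{"dx":0.0294,"dy":-0.0258,"dz":0,"wx":0,"wy":0,"wz":0,"hand":0.026},{"dx":0.0294,"dy":-0.0258,"dz":0,"wx":0,"wy":0,"wz":0,"hand":0.026},{"dx":0.0294,"dy":-0.0258,"dz":0,"wx":0,"wy":0,"wz":0,"hand":0.026},{"dx":0.0294,"dy":-0.0258,"dz":0,"wx":0,"wy":0,"wz":0,"hand":0.026},{"dx":0.0294,"dy":-0.0258,"dz":0,"wx":0,"wy":0,"wz":0,"hand":0.026},{"dx":0.0294,"dy":-0.0258,"dz":0,"wx":0,"wy":0,"wz":0,"hand":0.026},{"dx":0.0294,"dy":-0.0258,"dz":0,"wx":0,"wy":0,"wz":0,"hand":0.026}]}}

```text
time_s: 2.27
position: [463.3, -156.7, 405.1]
ee_rot: [180.0, -0.0, 13.7]
ft_force: [1.2, -1.6, -1.6]
gripper_width: 26.1
grasp_force: 0.0
```

Emit:
{"name": "servo_tool", "arguments": {"motion": [{"dx":0,"dy":0,"dz":0,"wx":0,"wy":0,"wz":-0.119,"hand":0.026},{"dx":0,"dy":0,"dz":0,"wx":0,"wy":0,"wz":-0.119,"hand":0.026},{"dx":0,"dy":0,"dz":0,"wx":0,"wy":0,"wz":-0.119,"hand":0.026},{"dx":0,"dy":0,"dz":0,"wx":0,"wy":0,"wz":-0.119,"hand":0.026},{"dx":0,"dy":0,"dz":0,"wx":0,"wy":0,"wz":-0.119,"hand":0.026},{"dx":0,"dy":0,"dz":0,"wx":0,"wy":0,"wz":-0.119,"hand":0.026},{"dx":0,"dy":0,"dz":0,"wx":0,"wy":0,"wz":-0.119,"hand":0.026},{"dx":0,"dy":0,"dz":0,"wx":0,"wy":0,"wz":-0.119,"hand":0.026},{"dx":0,"dy":0,"dz":0,"wx":0,"wy":0,"wz":-0.119,"hand":0.026},{"dx":0,"dy":0,"dz":0,"wx":0,"wy":0,"wz":-0.119,"hand":0.026}]}}

```text
time_s: 3.1
position: [462.5, -158.5, 404.9]
ee_rot: [180.0, 0.0, 82.3]
ft_force: [0.0, 0.0, 0.5]
gripper_width: 25.6
grasp_force: 0.0
```

Emit:
{"name": "servo_tool", "arguments": {"motion": [{"dx":0,"dy":0,"dz":0,"wx":0,"wy":0,"wz":-0.119,"hand":0.026},{"dx":0,"dy":0,"dz":0,"wx":0,"wy":0,"wz":-0.119,"hand":0.026},{"dx":0,"dy":0,"dz":0,"wx":0,"wy":0,"wz":-0.119,"hand":0.026},{"dx":0,"dy":0,"dz":0,"wx":0,"wy":0,"wz":-0.119,"hand":0.026},{"dx":0,"dy":0,"dz":0.02,"wx":0,"wy":0,"wz":0,"hand":0.026},{"dx":0,"dy":0,"dz":0.02,"wx":0,"wy":0,"wz":0,"hand":0.026},{"dx":0,"dy":0,"dz":0.02,"wx":0,"wy":0,"wz":0,"hand":0.026},{"dx":0,"dy":0,"dz":0.02,"wx":0,"wy":0,"wz":0,"hand":0.026},{"dx":0,"dy":0,"dz":0,"wx":0,"wy":0,"wz":0,"hand":0.026},{"dx":0,"dy":0,"dz":0,"wx":0,"wy":0,"wz":0,"hand":0.026}]}}

```text
time_s: 3.93
position: [462.4, -158.4, 324.3]
ee_rot: [-179.9, -0.1, 109.2]
ft_force: [-0.1, 0.5, 0.4]
gripper_width: 25.9
grasp_force: 0.0
```

Emit:
{"name": "servo_tool", "arguments": {"motion": [{"dx":0,"dy":0,"dz":0.02,"wx":0,"wy":0,"wz":0,"hand":0.026},{"dx":0,"dy":0,"dz":0.02,"wx":0,"wy":0,"wz":0,"hand":0.026},{"dx":0,"dy":0,"dz":0.02,"wx":0,"wy":0,"wz":0,"hand":0.026},{"dx":0,"dy":0,"dz":0,"wx":0,"wy":0,"wz":0,"hand":0.026},{"dx":0,"dy":0,"dz":0,"wx":0,"wy":0,"wz":0,"hand":0.026}]}}

```text
time_s: 4.35
position: [462.8, -158.6, 265.3]
ee_rot: [180.0, 0.0, 109.2]
ft_force: [0.6, 0.7, -0.1]
gripper_width: 25.9
grasp_force: 0.0
```

```bash
python3 - <<'E'
from ov import *
u=np.array([.329,-.944]);u/=np.linalg.norm(u);M=np.array([486,-225.]);n=np.array([-u[1],u[0]])
I=[]
for c,b in(("top",(195,160,130,75)),("side",(185,145,130,75))):
    im=snapshot(c);overlay(c,im,M,u,4.5,"/tmp/x.png",b,f=6);I.append(cv2.imread("/tmp/x.png"))
cv2.imwrite("pics/chk2.png",cv2.resize(np.vstack(I),None,fx=.66,fy=.66))
p=np.array(get_state()["position"]);print(p,(p[:2]-M)@u,(p[:2]-M)@n)
E
```

```text
[ 463.19549031 -158.83058248  266.2454182 ] -69.98841861153304 0.24235672157040772
```

View pics/chk2.png

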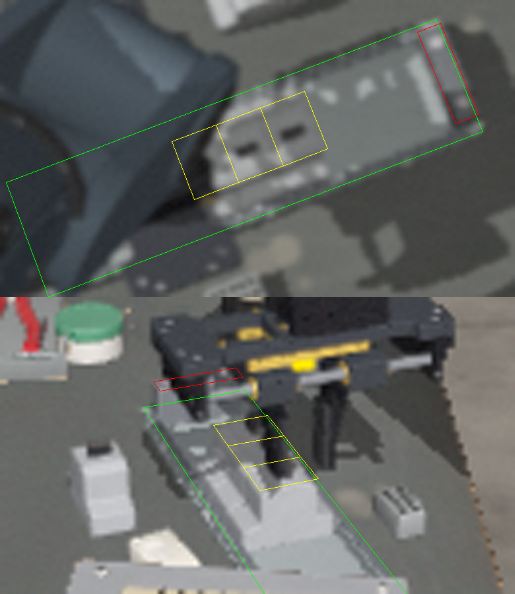

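The overlay now fits in both views: the stop's outline sits on the stop, and the breaker row fits its outline. The fingers hang just behind the free face and are centred on the rail. I'll lower the tips to about z=17.

Emit:
{"name": "servo_tool", "arguments": {"motion": [{"dx":0,"dy":0,"dz":0.011,"wx":0,"wy":0,"wz":0,"hand":0.026},{"dx":0,"dy":0,"dz":0.011,"wx":0,"wy":0,"wz":0,"hand":0.026},{"dx":0,"dy":0,"dz":0.011,"wx":0,"wy":0,"wz":0,"hand":0.026},{"dx":0,"dy":0,"dz":0.011,"wx":0,"wy":0,"wz":0,"hand":0.026},{"dx":0,"dy":0,"dz":0.011,"wx":0,"wy":0,"wz":0,"hand":0.026},{"dx":0,"dy":0,"dz":0.01,"wx":0,"wy":0,"wz":0,"hand":0.026},{"dx":0,"dy":0,"dz":0,"wx":0,"wy":0,"wz":0,"hand":0.026},{"dx":0,"dy":0,"dz":0,"wx":0,"wy":0,"wz":0,"hand":0.026}]}}

```text
time_s: 5.12
position: [462.8, -158.6, 200.2]
ee_rot: [180.0, 0.0, 109.2]
ft_force: [-0.2, -0.5, -0.0]
gripper_width: 25.9
grasp_force: 0.0
```

Emit:
{"name": "servo_tool", "arguments": {"motion": [{"dx":-0.0015,"dy":0,"dz":0,"wx":0,"wy":0,"wz":0,"hand":0.026},{"dx":-0.0015,"dy":0,"dz":0,"wx":0,"wy":0,"wz":0,"hand":0.026},{"dx":-0.0015,"dy":0,"dz":0,"wx":0,"wy":0,"wz":0,"hand":0.026},{"dx":-0.0015,"dy":0,"dz":0,"wx":0,"wy":0,"wz":0,"hand":0.026},{"dx":-0.0015,"dy":0,"dz":0,"wx":0,"wy":0,"wz":0,"hand":0.026},{"dx":-0.0015,"dy":0,"dz":0,"wx":0,"wy":0,"wz":0,"hand":0.026},{"dx":-0.0015,"dy":0,"dz":0,"wx":0,"wy":0,"wz":0,"hand":0.026},{"dx":-0.0015,"dy":0,"dz":0,"wx":0,"wy":0,"wz":0,"hand":0.026}]}}

```text
time_s: 5.78
position: [466.3, -169.6, 199.8]
ee_rot: [-180.0, -0.1, 109.2]
ft_force: [0.4, 3.3, 1.8]
gripper_width: 26.1
grasp_force: 1.6
```

```bash
python3 - <<'E'
from ov import *
u=np.array([.329,-.944]);u/=np.linalg.norm(u);M=np.array([486,-225.])
c="side";overlay(c,snapshot(c),M,u,4.5,"pics/side3.png",(185,145,130,90),f=6)
s=get_state();p=np.array(s["position"]);print(p,(p[:2]-M)@u,s["ft_force"])
E
```

```text
[ 466.25483722 -169.68585801  199.7502503 ] -58.73100615309104 [-0.17965991  1.80331868  1.08004889]
```

View pics/side3.png

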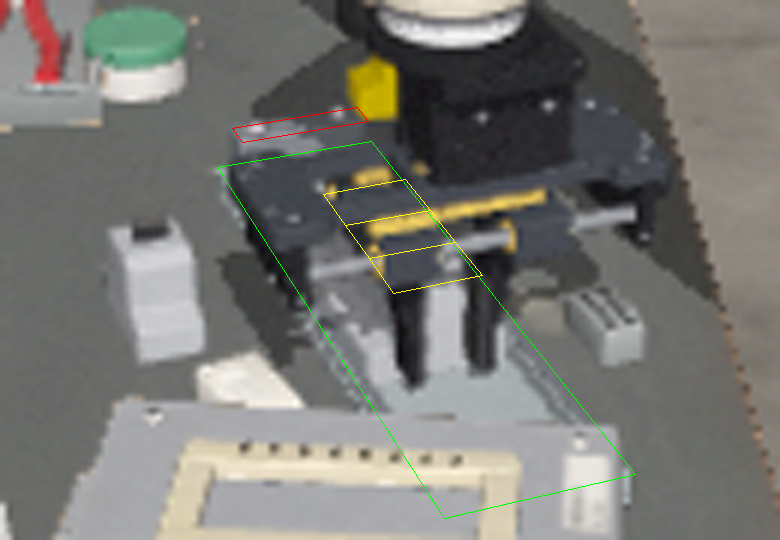

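Both fingers are on the free face, centred between the lips, and the force is about 3 N. I'll push gently along the rail.

Emit:
{"name": "servo_tool", "arguments": {"motion": [{"dx":-0.002,"dy":0,"dz":0,"wx":0,"wy":0,"wz":0,"hand":0.026},{"dx":-0.002,"dy":0,"dz":0,"wx":0,"wy":0,"wz":0,"hand":0.026},{"dx":-0.002,"dy":0,"dz":0,"wx":0,"wy":0,"wz":0,"hand":0.026},{"dx":-0.002,"dy":0,"dz":0,"wx":0,"wy":0,"wz":0,"hand":0.026},{"dx":-0.002,"dy":0,"dz":0,"wx":0,"wy":0,"wz":0,"hand":0.026},{"dx":-0.002,"dy":0,"dz":0,"wx":0,"wy":0,"wz":0,"hand":0.026},{"dx":-0.002,"dy":0,"dz":0,"wx":0,"wy":0,"wz":0,"hand":0.026},{"dx":-0.002,"dy":0,"dz":0,"wx":0,"wy":0,"wz":0,"hand":0.026},{"dx":-0.002,"dy":0,"dz":0,"wx":0,"wy":0,"wz":0,"hand":0.026},{"dx":-0.002,"dy":0,"dz":0,"wx":0,"wy":0,"wz":0,"hand":0.026}]}}

```text
time_s: 6.67
position: [473.3, -189.1, 199.7]
ee_rot: [180.0, 0.0, 109.2]
ft_force: [-0.4, 1.9, 0.6]
gripper_width: 25.9
grasp_force: 1.2
```

Emit:
{"name": "servo_tool", "arguments": {"motion": [{"dx":-0.002,"dy":0,"dz":0,"wx":0,"wy":0,"wz":0,"hand":0.026},{"dx":-0.002,"dy":0,"dz":0,"wx":0,"wy":0,"wz":0,"hand":0.026},{"dx":-0.002,"dy":0,"dz":0,"wx":0,"wy":0,"wz":0,"hand":0.026},{"dx":-0.002,"dy":0,"dz":0,"wx":0,"wy":0,"wz":0,"hand":0.026},{"dx":-0.002,"dy":0,"dz":0,"wx":0,"wy":0,"wz":0,"hand":0.026},{"dx":-0.002,"dy":0,"dz":0,"wx":0,"wy":0,"wz":0,"hand":0.026},{"dx":-0.002,"dy":0,"dz":0,"wx":0,"wy":0,"wz":0,"hand":0.026},{"dx":-0.002,"dy":0,"dz":0,"wx":0,"wy":0,"wz":0,"hand":0.026},{"dx":-0.002,"dy":0,"dz":0,"wx":0,"wy":0,"wz":0,"hand":0.026},{"dx":-0.002,"dy":0,"dz":0,"wx":0,"wy":0,"wz":0,"hand":0.026}]}}

```text
time_s: 7.5
position: [479.7, -207.8, 199.7]
ee_rot: [180.0, 0.0, 109.2]
ft_force: [0.4, 1.4, -0.3]
gripper_width: 26.0
grasp_force: 0.9
```

Emit:
{"name": "servo_tool", "arguments": {"motion": [{"dx":-0.002,"dy":0,"dz":0,"wx":0,"wy":0,"wz":0,"hand":0.026},{"dx":-0.002,"dy":0,"dz":0,"wx":0,"wy":0,"wz":0,"hand":0.026},{"dx":-0.002,"dy":0,"dz":0,"wx":0,"wy":0,"wz":0,"hand":0.026},{"dx":-0.002,"dy":0,"dz":0,"wx":0,"wy":0,"wz":0,"hand":0.026},{"dx":-0.002,"dy":0,"dz":0,"wx":0,"wy":0,"wz":0,"hand":0.026},{"dx":-0.002,"dy":0,"dz":0,"wx":0,"wy":0,"wz":0,"hand":0.026},{"dx":-0.002,"dy":0,"dz":0,"wx":0,"wy":0,"wz":0,"hand":0.026},{"dx":-0.002,"dy":0,"dz":0,"wx":0,"wy":0,"wz":0,"hand":0.026},{"dx":-0.002,"dy":0,"dz":0,"wx":0,"wy":0,"wz":0,"hand":0.026},{"dx":-0.002,"dy":0,"dz":0,"wx":0,"wy":0,"wz":0,"hand":0.026}]}}

```text
time_s: 8.33
position: [486.2, -226.6, 199.7]
ee_rot: [-180.0, 0.0, 109.2]
ft_force: [-1.6, 0.8, -1.5]
gripper_width: 26.0
grasp_force: 0.8
```

Emit:
{"name": "servo_tool", "arguments": {"motion": [{"dx":-0.002,"dy":0,"dz":0,"wx":0,"wy":0,"wz":0,"hand":0.026},{"dx":-0.002,"dy":0,"dz":0,"wx":0,"wy":0,"wz":0,"hand":0.026},{"dx":-0.002,"dy":0,"dz":0,"wx":0,"wy":0,"wz":0,"hand":0.026},{"dx":-0.002,"dy":0,"dz":0,"wx":0,"wy":0,"wz":0,"hand":0.026},{"dx":-0.002,"dy":0,"dz":0,"wx":0,"wy":0,"wz":0,"hand":0.026},{"dx":-0.002,"dy":0,"dz":0,"wx":0,"wy":0,"wz":0,"hand":0.026},{"dx":-0.002,"dy":0,"dz":0,"wx":0,"wy":0,"wz":0,"hand":0.026},{"dx":-0.002,"dy":0,"dz":0,"wx":0,"wy":0,"wz":0,"hand":0.026},{"dx":-0.002,"dy":0,"dz":0,"wx":0,"wy":0,"wz":0,"hand":0.026}]}}

```text
time_s: 9.08
position: [492.1, -243.6, 199.7]
ee_rot: [-180.0, -0.0, 109.2]
ft_force: [-0.0, 1.9, 0.4]
gripper_width: 25.9
grasp_force: 0.8
```

Emit:
{"name": "servo_tool", "arguments": {"motion": [{"dx":-0.001,"dy":0,"dz":0,"wx":0,"wy":0,"wz":0,"hand":0.026},{"dx":-0.001,"dy":0,"dz":0,"wx":0,"wy":0,"wz":0,"hand":0.026},{"dx":-0.001,"dy":0,"dz":0,"wx":0,"wy":0,"wz":0,"hand":0.026},{"dx":-0.001,"dy":0,"dz":0,"wx":0,"wy":0,"wz":0,"hand":0.026},{"dx":-0.001,"dy":0,"dz":0,"wx":0,"wy":0,"wz":0,"hand":0.026}]}}

```text
time_s: 9.5
position: [493.7, -248.2, 199.7]
ee_rot: [-180.0, -0.0, 109.2]
ft_force: [-0.4, 1.5, 0.1]
gripper_width: 26.1
grasp_force: 0.9
```

Emit:
{"name": "servo_tool", "arguments": {"motion": [{"dx":-0.001,"dy":0,"dz":0,"wx":0,"wy":0,"wz":0,"hand":0.026},{"dx":-0.001,"dy":0,"dz":0,"wx":0,"wy":0,"wz":0,"hand":0.026},{"dx":-0.001,"dy":0,"dz":0,"wx":0,"wy":0,"wz":0,"hand":0.026},{"dx":-0.001,"dy":0,"dz":0,"wx":0,"wy":0,"wz":0,"hand":0.026},{"dx":-0.001,"dy":0,"dz":0,"wx":0,"wy":0,"wz":0,"hand":0.026},{"dx":-0.001,"dy":0,"dz":0,"wx":0,"wy":0,"wz":0,"hand":0.026},{"dx":-0.001,"dy":0,"dz":0,"wx":0,"wy":0,"wz":0,"hand":0.026}]}}

```text
time_s: 10.08
position: [496.1, -254.9, 199.7]
ee_rot: [180.0, -0.0, 109.2]
ft_force: [-0.6, 1.5, 0.4]
gripper_width: 25.9
grasp_force: 0.9
```

Emit:
{"name": "servo_tool", "arguments": {"motion": [{"dx":-0.0008,"dy":0,"dz":0,"wx":0,"wy":0,"wz":0,"hand":0.026},{"dx":-0.0008,"dy":0,"dz":0,"wx":0,"wy":0,"wz":0,"hand":0.026}]}}

```text
time_s: 10.25
position: [496.6, -256.4, 199.8]
ee_rot: [180.0, 0.0, 109.2]
ft_force: [-0.6, 1.6, 0.0]
gripper_width: 25.6
grasp_force: 0.9
```

Emit:
{"name": "servo_tool", "arguments": {"motion": [{"dx":-0.0007,"dy":0,"dz":0,"wx":0,"wy":0,"wz":0,"hand":0.026},{"dx":-0.0007,"dy":0,"dz":0,"wx":0,"wy":0,"wz":0,"hand":0.026},{"dx":-0.0007,"dy":0,"dz":0,"wx":0,"wy":0,"wz":0,"hand":0.026}]}}

```text
time_s: 10.5
position: [497.3, -258.3, 199.8]
ee_rot: [-180.0, -0.0, 109.2]
ft_force: [-0.4, 2.9, 0.2]
gripper_width: 25.8
grasp_force: 0.9
```

Emit:
{"name": "servo_tool", "arguments": {"motion": [{"dx":-0.0007,"dy":0,"dz":0,"wx":0,"wy":0,"wz":0,"hand":0.026},{"dx":-0.0007,"dy":0,"dz":0,"wx":0,"wy":0,"wz":0,"hand":0.026}]}}

```text
time_s: 10.67
position: [497.7, -259.7, 199.7]
ee_rot: [-180.0, -0.0, 109.2]
ft_force: [-1.3, 1.2, -0.3]
gripper_width: 26.4
grasp_force: 0.9
```

Emit:
{"name": "servo_tool", "arguments": {"motion": [{"dx":-0.0007,"dy":0,"dz":0,"wx":0,"wy":0,"wz":0,"hand":0.026},{"dx":-0.0007,"dy":0,"dz":0,"wx":0,"wy":0,"wz":0,"hand":0.026}]}}

```text
time_s: 10.83
position: [498.2, -261.0, 199.7]
ee_rot: [-180.0, -0.0, 109.2]
ft_force: [-0.9, 1.7, -0.4]
gripper_width: 26.2
grasp_force: 0.9
```

Emit:
{"name": "servo_tool", "arguments": {"motion": [{"dx":-0.0007,"dy":0,"dz":0,"wx":0,"wy":0,"wz":0,"hand":0.026},{"dx":-0.0007,"dy":0,"dz":0,"wx":0,"wy":0,"wz":0,"hand":0.026}]}}

```text
time_s: 11.0
position: [498.7, -262.3, 199.8]
ee_rot: [-180.0, 0.0, 109.2]
ft_force: [-0.6, 0.8, -0.8]
gripper_width: 26.3
grasp_force: 1.1
```

Emit:
{"name": "servo_tool", "arguments": {"motion": [{"dx":-0.0007,"dy":0,"dz":0,"wx":0,"wy":0,"wz":0,"hand":0.026},{"dx":-0.0007,"dy":0,"dz":0,"wx":0,"wy":0,"wz":0,"hand":0.026}]}}

```text
time_s: 11.17
position: [498.8, -262.8, 199.7]
ee_rot: [-180.0, -0.1, 109.2]
ft_force: [-0.7, 6.6, 2.5]
gripper_width: 26.3
grasp_force: 3.0
```

Emit:
{"name": "servo_tool", "arguments": {"motion": [{"dx":-0.0004,"dy":0,"dz":0,"wx":0,"wy":0,"wz":0,"hand":0.026},{"dx":0,"dy":0,"dz":0,"wx":0,"wy":0,"wz":0,"hand":0.026}]}}

```text
time_s: 11.33
position: [498.8, -262.9, 199.7]
ee_rot: [-180.0, -0.2, 109.2]
ft_force: [-0.6, 5.7, 1.8]
gripper_width: 26.3
grasp_force: 2.8
```

Emit:
{"name": "servo_tool", "arguments": {"motion": [{"dx":-0.0008,"dy":0,"dz":0,"wx":0,"wy":0,"wz":0,"hand":0.026},{"dx":0,"dy":0,"dz":0,"wx":0,"wy":0,"wz":0,"hand":0.026}]}}

```text
time_s: 11.5
position: [498.9, -263.1, 199.7]
ee_rot: [-179.9, -0.3, 109.2]
ft_force: [-0.2, 7.3, 3.0]
gripper_width: 26.1
grasp_force: 3.5
```

The row is seated: the position holds while the force rises. I'll back off, rise and check.

Emit:
{"name": "servo_tool", "arguments": {"motion": [{"dx":0.002,"dy":0,"dz":0,"wx":0,"wy":0,"wz":0,"hand":0.026},{"dx":0.004,"dy":0,"dz":0,"wx":0,"wy":0,"wz":0,"hand":0.026},{"dx":0.01,"dy":0,"dz":0,"wx":0,"wy":0,"wz":0,"hand":0.026},{"dx":0.01,"dy":0,"dz":0,"wx":0,"wy":0,"wz":0,"hand":0.026},{"dx":0,"dy":0,"dz":-0.02,"wx":0,"wy":0,"wz":0,"hand":0.026},{"dx":0,"dy":0,"dz":-0.03,"wx":0,"wy":0,"wz":0,"hand":0.026},{"dx":0,"dy":0,"dz":-0.03,"wx":0,"wy":0,"wz":0,"hand":0.026},{"dx":0,"dy":0,"dz":-0.03,"wx":0,"wy":0,"wz":0,"hand":0.026},{"dx":0,"dy":0,"dz":-0.03,"wx":0,"wy":0,"wz":0,"hand":0.026},{"dx":0.01,"dy":0,"dz":-0.03,"wx":0,"wy":0,"wz":0,"hand":0.026}]}}

```text
time_s: 12.33
position: [487.8, -231.2, 371.4]
ee_rot: [179.9, 0.2, 109.2]
ft_force: [0.7, -1.3, 0.1]
gripper_width: 25.7
grasp_force: 0.0
```

Emit:
{"name": "servo_tool", "arguments": {"motion": [{"dx":0.03,"dy":0,"dz":-0.02,"wx":0,"wy":0,"wz":0,"hand":0.026},{"dx":0.03,"dy":0,"dz":-0.02,"wx":0,"wy":0,"wz":0,"hand":0.026},{"dx":0.03,"dy":0,"dz":0,"wx":0,"wy":0,"wz":0,"hand":0.026},{"dx":0.03,"dy":0,"dz":0,"wx":0,"wy":0,"wz":0,"hand":0.026},{"dx":0,"dy":0,"dz":0,"wx":0,"wy":0,"wz":0,"hand":0.026},{"dx":0,"dy":0,"dz":0,"wx":0,"wy":0,"wz":0,"hand":0.026},{"dx":0,"dy":0,"dz":0,"wx":0,"wy":0,"wz":0,"hand":0.026}]}}

```text
time_s: 12.92
position: [448.4, -117.3, 409.9]
ee_rot: [180.0, 0.1, 109.2]
ft_force: [0.9, 0.2, -1.2]
gripper_width: 26.0
grasp_force: 0.0
```

```bash
python3 - <<'E'
from ov import *
u=np.array([.329,-.944]);u/=np.linalg.norm(u);M=np.array([486,-225.])
I=[]
for c,b in(("top",(195,160,130,75)),("side",(185,145,130,75))):
    overlay(c,snapshot(c),M,u,99,"/tmp/x.png",b,f=6);I.append(cv2.imread("/tmp/x.png"))
cv2.imwrite("pics/chk4.png",cv2.resize(np.vstack(I),None,fx=.66,fy=.66))
E
```

```text
(no output)
```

View pics/chk4.png

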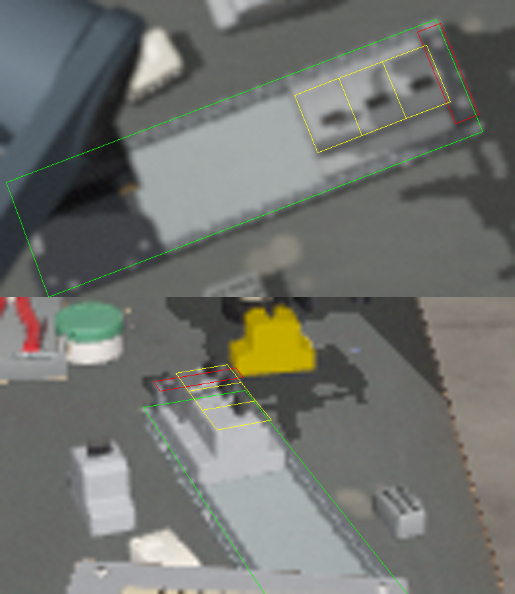

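The row sits at its home outlines in both views, closed up against the stop. The spare breaker, relay module and connector block look unmoved, and the hand is clear.

```bash
python3 -c "
from bench import *
print(job_done())"
```

```text
the job is handed in; nothing more can be done
None
```

I pushed the three breakers along the rail as one train until the first one rested against the end stop, then took the hand away and handed the job in; no verdict came back. The push force stayed under about 8 N, and the last pictures show the row closed up and the nearby bystanders unmoved.

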